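# Find the radius leaves that do not rock

### The job

Two blanks are bolted down in the middle of the bench, one with a rounded end and one with a hollow (ignore those parked on the grey sheets). For each, slide the radius leaf of the same radius fully home against the curve, so that it lies flat on the bench, touches all along and could not rock, and leave it there. Lay the two leaves that do not fit flat on the green felt mats, and do not knock over the paint jars.

Things in the scene. Friction and masses are not known exactly. Their poses are not given: they have to be found in the camera images.
- concave40_mid (a point): blue plastic radius leaf with a hollow (concave) curve of radius 40 mm, lying flat, 14 mm thick, 100 mm wide (along y), 45 mm deep overall with two horns beside the hollow. Loose. This point is the middle of its 25 mm web, half-way up: the straight back edge lies 12.5 mm behind it (-x) and the bottom of the hollow 12.5 mm ahead (+x). +x points from back edge to curve.
- concave40_arc (a point): centre of the 40 mm curve of that blue leaf, half-way up (7 mm), same axes; it lies in the open air 52.5 mm ahead (+x) of the leaf's mid point. The curve covers 60 degrees to either side of -x.
- concave60_mid (a point): white plastic radius leaf with a hollow (concave) curve of radius 60 mm, lying flat, 14 mm thick, 124 mm wide (along y), 55 mm deep overall with two horns beside the hollow. Loose. This point is the middle of its 25 mm web, half-way up: the straight back edge lies 12.5 mm behind it (-x) and the bottom of the hollow 12.5 mm ahead (+x). +x points from back edge to curve.
- concave60_arc (a point): centre of the 60 mm curve of that white leaf, half-way up (7 mm), same axes; it lies in the open air 72.5 mm ahead (+x) of the leaf's mid point. The curve covers 60 degrees to either side of -x.
- convex40_mid (a point): red plastic D-shaped radius leaf with a bulging (convex) curve of radius 40 mm, lying flat, 14 mm thick, 77 mm wide at its straight back edge (along y), 44 mm deep at the middle. Loose. This point is the middle of its depth, half-way up: the back edge lies 22.0 mm behind it (-x), the tip of the curve 22.0 mm ahead (+x). +x points from back edge to curve.
- convex40_arc (a point): centre of the 40 mm curve of that red leaf, half-way up (7 mm), same axes; it lies 18.0 mm behind (-x) the leaf's mid point. The curve covers 75 degrees to either side of +x.
- convex60_mid (a point): yellow plastic D-shaped radius leaf with a bulging (convex) curve of radius 60 mm, lying flat, 14 mm thick, 116 mm wide at its straight back edge (along y), 64 mm deep at the middle. Loose. This point is the middle of its depth, half-way up: the back edge lies 32.0 mm behind it (-x), the tip of the curve 32.0 mm ahead (+x). +x points from back edge to curve.
- convex60_arc (a point): centre of the 60 mm curve of that yellow leaf, half-way up (7 mm), same axes; it lies 28.0 mm behind (-x) the leaf's mid point. The curve covers 75 degrees to either side of +x.
- nose40_arc (a point): pale wooden blank 30 mm high with a half-round (convex) end of radius 40 mm towards the robot, straight sides 80 mm apart, reaching 80 mm behind; fixed. This point is the centre of the round end, 7 mm above the bench. +x points away from the robot into the blank. One of the two of this kind stands mid-bench, to be gauged; the other is parked to the side (y above 0.4 m).
- hollow40_arc (a point): fixed pale wooden blank, 30 mm high, 98 mm wide, with a hollow of radius 40 mm towards the robot. This point is the centre of that curve, 7 mm above the bench, in front of the blank: its bottom lies 40 mm ahead (+x), it covers 50 degrees either side of +x, the front face is 26 mm ahead. One of the two of this kind stands mid-bench, to be gauged; the other is parked to the side (y below -0.4 m).
- nose60_arc (a point): pale wooden blank 30 mm high with a half-round (convex) end of radius 60 mm towards the robot, straight sides 120 mm apart, reaching 80 mm behind; fixed. This point is the centre of the round end, 7 mm above the bench. +x points away from the robot into the blank. One of the two of this kind stands mid-bench, to be gauged; the other is parked to the side (y above 0.4 m).
- hollow60_arc (a point): fixed pale wooden blank, 30 mm high, 129 mm wide, with a hollow of radius 60 mm towards the robot. This point is the centre of that curve, 7 mm above the bench, in front of the blank: its bottom lies 60 mm ahead (+x), it covers 50 degrees either side of +x, the front face is 39 mm ahead. One of the two of this kind stands mid-bench, to be gauged; the other is parked to the side (y below -0.4 m).
- mat_left: dark green felt mat, flat and level with the bench top, 170 mm (x) by 150 mm (y), on the robot's left; origin at its centre on the bench top; fixed.
- mat_right: dark green felt mat, flat and level with the bench top, 170 mm (x) by 150 mm (y), on the robot's right; origin at its centre on the bench top; fixed.
- jar_a: paint jar with a blue lid, 52 mm across, 70 mm high, standing far back in the middle, loose; origin at the centre of its underside. Leave it standing.
- jar_b: paint jar with a red lid, 52 mm across, 70 mm high, standing far back on the robot's left, loose; origin at the centre of its underside. Leave it standing.
Mind the look-alikes: they are no part of the job. Of the things that look like the part that bears concave60_mid, take the one that is farthest from the robot's base at the start.

How it is judged:
By the outcome, as a careful person would: the job done as asked, in the order asked, and still so for the second after the job is handed in, with the robot touching nothing.
It also fails if it takes over 72 s, if anything falls off the work surface, if the arm or the gripper's body presses on something with over 40 N, if the wrist force passes 120 N, or if a joint passes its speed limit or range.

### The arm

A 6-joint arm with a two-finger parallel gripper is mounted at the origin on the work surface. World frame = base frame: x ahead of the robot, y to its left, z up, the work surface at z = 0. Lengths are in m, angles in degrees, forces in N, time in s.
With the tool pointing down it reaches from about 0.3 to 0.75 m from the base axis. Payload 8.5 kg.
Tool frame: the origin (TCP) lies on the centre line of the jaws, within the pads' length; the fingertips stand 22 mm ahead of it and the grasp point (between the pads) lies 3 mm ahead of it (env.tip_reach is the distance from the TCP to the fingertips, in m); y points along the fingers, z is the direction in which the jaws open and shut, and the axes are right-handed (so a half turn about y gives the same grasp; the last joint's range is limited). The gripper opens to 85 mm and grips with 20 to 120 N. Pads are 22 mm wide; open, the fingers measure 114 mm over their backs; the gripper's body (76 mm by 85 mm) begins 54 mm behind the grasp point. The pads swing forward as they close: fully open they stand 13 mm farther back than shut.
Start: joints at [-87.393, 21.807, 74.336, -0, 83.858, -12.336], TCP at [0.142, -0.531, 0.253] pointing down, gripper open.
Joint ranges: [-178.18, 178.18], [-50.72, 133.34], [12.68, 142.11], [-81.47, 261.47], [9.98, 163.14], [-165.26, 165.26]. Speed limits (degrees/s): [136.94, 136.94, 180, 180, 180, 180].

### API

Orientations are given as a 3x3 rotation matrix whose columns are the frame's x, y, z axes.
In Python, from rig import env, get_image gives the robot as it stands. The module is installed in compiled form; this text tells all that it offers.
- The arm moves only by the tool carry_out, never from a script. Its argument "targets" is a list that holds one entry, the list of rows, each a list of 7 numbers: the closure, from 0 (fully open) to 1 (shut), then the shift along the world's x, y, z in mm, then the turn, a rotation vector about the world's x, y, z in degrees. In form: [[[claw, dx, dy, dz, ax, ay, az], ...]]. A call has 1 to 20 rows; each row is the pose to reach, as a shift and turn from the pose commanded when the call began; what a row does not reach only later rows make up. A row lasts 1/12 s, in which the tool goes at most 41.7 mm and 7.16 degrees, less where a joint would pass 70% of its speed; a pose out of reach is approached as far as the arm can. A call with a gripper value outside its range is refused whole. The fingers move at their own pace and stop on an object; "squeeze" is the grip in N (left out, the last holds). Time passes only in rows, so rows that repeat a pose let the fingers close. It gives the time, the measured TCP pose, the force and the opening at its end, in the units of the state.
- env.observe(): the state, without advancing time (a new reading comes with each control period).
- get_image(name): name is "scene" or "top"; returns a dict with "img" (400x640x3 uint8, red, green, blue), "fx", "fy", "cx", "cy" (pixels), "rvec" (rotation vector, rad) and "tvec" (3), from world to camera coordinates, as OpenCV has them. Camera axes: x right, y down, z forward; pixel columns grow to the right and rows downward; lengths in m; the calibration is good to about 2 mm. A picture is of the moment at which its call begins. There is no depth.
- env.close_job(): hands the job in, once; it reports no verdict.
The state is a dict: "time_s": time; "q": joint angles; "qvel": joint speeds; "joint_efforts": joint torques, N m; "position": TCP position; "tool_rot": TCP orientation; "ft_force": force on the tool from outside, world axes, zero at the start; "wrist_torque": the same for the moment, N m; "grip_width": finger opening in m.
Only numpy, scipy, OpenCV 4.12 (cv2) and the standard library are available. Lean on these libraries where they do the work, as an engineer would, in place of code of your own. Each camera call takes 0.05 s, during which the arm holds its last target.

## Working session

There is one attempt and no reset: what is moved stays moved. The work goes in short steps, Python scripts to look and compute and a tool call to move; the robot and the scene stay as the last step left them, time stands still between calls to the robot, and variables do not carry over. Pictures are saved under pics/ and viewed, and the job is handed in when it is done.

Besides the shell and the picture viewer there is one more tool, called after "Emit:" by a JSON object that holds its "op" and its "data". carry_out: Moves the arm, as the interface text tells. Its arguments: {"type":"object","properties":{"targets":{"type":"array"},"squeeze":{"type":"number"}},"required":["targets"]}

```bash
mkdir -p pics; ls; python3 - <<'E'
from rig import env,get_image
import cv2
for n in("scene","top"):
    d=get_image(n);cv2.imwrite(f"pics/{n}0.png",d["img"][:,:,::-1]);print(n,d["fx"],d["fy"],d["cx"],d["cy"],d["rvec"],d["tvec"])
print(env.observe(),env.tip_reach)
E
```

```text
pics
scene 384.23408515423785 384.23408515423785 319.1870103807318 196.4466369184936 [ 1.63255858  2.07432663 -0.72955847] [ 0.12319786 -0.33352619  1.34996937]
top 431.8144437191401 431.8144437191401 316.68445016567017 195.86014355660552 [ 2.13965517 -2.11954062  0.19437156] [0.00347825 0.45377386 1.36028162]
{'time_s': 0.1, 'q': array([-8.73944708e+01,  2.18363698e+01,  7.43803363e+01, -8.17712072e-04,
        8.38580343e+01, -1.23356142e+01]), 'qvel': array([ 0.02843345, -0.07924986, -0.11993183, -0.0407413 , -0.00267514,
        0.02829082]), 'joint_efforts': array([ 3.97610158e-03, -4.49216545e+01, -2.31655455e+01, -1.65708207e-04,
        3.64593994e-03,  1.12949232e-05]), 'position': array([ 0.14178935, -0.53115774,  0.25278106]), 'tool_rot': array([[-9.66190800e-01, -7.34754192e-05,  2.57828108e-01],
       [-2.57827982e-01,  1.30247264e-03, -9.66189958e-01],
       [-2.64822844e-04, -9.99999149e-01, -1.27738110e-03]]), 'ft_force': array([-0.1002618 ,  0.2747473 ,  1.34341406]), 'wrist_torque': array([-0.02466328, -0.01264762,  0.01272214]), 'grip_width': 0.08569079000442802} 0.022
```

View pics/scene0.png

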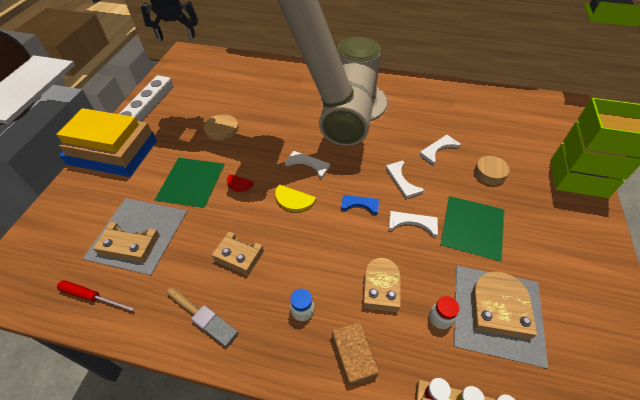

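View pics/top0.png

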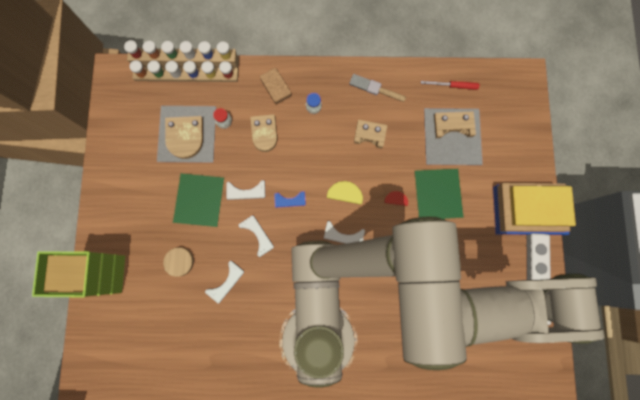

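The top view shows the mid-bench nose at (263,132) and the mid-bench hollow at (370,133). Both are narrower than the parked ones. The blue leaf is at (290,200), red at (396,199), yellow at (345,191), and the farthest white at (246,190). Next I'll measure them.

```bash
cat > h.py <<'E'
from rig import env,get_image
import cv2,numpy as np
def cam(n):
    d=get_image(n);d["R"]=cv2.Rodrigues(np.array(d["rvec"],float))[0];d["K"]=np.array([[d["fx"],0,d["cx"]],[0,d["fy"],d["cy"]],[0,0,1]]);return d
def cast(d,px,z):
    px=np.atleast_2d(np.array(px,float));r=np.c_[(px[:,0]-d["cx"])/d["fx"],(px[:,1]-d["cy"])/d["fy"],np.ones(len(px))]@d["R"]
    c=-d["R"].T@np.array(d["tvec"],float).ravel()
    return c+r*((z-c[2])/r[:,2])[:,None]
def proj(d,P):
    return cv2.projectPoints(np.atleast_2d(np.array(P,float)),np.array(d["rvec"],float),np.array(d["tvec"],float),d["K"],None)[0][:,0]
def rect(d,z,x0,x1,y0,y1,s=2000):
    """rectified bird view at plane z: rows down = x decreasing, cols right = y decreasing; s px per m"""
    c=np.array([[x1,y1,z],[x1,y0,z],[x0,y0,z],[x0,y1,z]]);w=int((y1-y0)*s);h=int((x1-x0)*s)
    H=cv2.getPerspectiveTransform(proj(d,c).astype(np.float32),np.float32([[0,0],[w,0],[w,h],[0,h]]))
    return cv2.warpPerspective(d["img"],H,(w,h),flags=cv2.INTER_CUBIC)
E
python3 - <<'E'
from h import *
for n in("scene","top"):
    d=cam(n); print(n,-d["R"].T@np.array(d["tvec"]).ravel())
    hsv=cv2.cvtColor(d["img"],cv2.COLOR_RGB2HSV)
    M={"blue":((105,150,60),(125,255,255)),"yellow":((24,150,100),(33,255,255)),"red":((0,200,40),(6,255,255)),"green":((60,80,20),(85,255,160)),"white":((0,0,140),(179,40,255))}
    for k,(a,b) in M.items():
        m=cv2.inRange(hsv,a,b)
        if k=="red":m|=cv2.inRange(hsv,(174,200,40),(179,255,255))
        for c in cv2.findContours(m,cv2.RETR_EXTERNAL,cv2.CHAIN_APPROX_NONE)[0]:
            if cv2.contourArea(c)<80:continue
            P=cast(d,c[:,0],0.014 if k!="green" else 0)
            if not(.2<P[:,0].mean()<.8 and abs(P[:,1].mean())<.6):continue
            (cx,cy),wh,a_=cv2.minAreaRect((P[:,:2]*1000).astype(np.float32))
            print(k,c[:,0].mean(0).round(),np.round([cx,cy,*wh,a_],1))
    x=rect(d,0.014,.25,.65,-.3,.35,1200);cv2.imwrite(f"pics/r_{n}.png",x[:,:,::-1])
E
```

```text
scene [1.09606967 0.14828857 0.85174909]
blue [301. 300.] [755.1  14.9  50.7  46.4  13.6]
blue [359. 203.] [453.   97.4  52.   97.4   5.2]
yellow [294. 198.] [480.2 -87.7 118.8  69.8  80.5]
red [447. 307.] [695.1 340.6  46.6  54.7  68.5]
red [239. 183.] [ 462.  -253.6   82.2   52.5   83. ]
green [473. 228.] [445.2 402.  147.4 168.2  84.9]
green [190. 182.] [ 473.3 -400.2  167.8  147.     3.5]
white [484. 323.] [680.8 434.6 164.1 195.2  90. ]
white [413. 221.] [479.7 244.9  54.4 124.7   3. ]
white [403. 179.] [327.6 206.3 123.7  55.2  34.5]
top [0.20500135 0.01157541 1.41920025]
green [198. 200.] [444.9 402.  135.6 154.5  85.1]
green [439. 194.] [ 472.4 -399.6  158.   137.     3.4]
white [257. 235.] [325.7 204.5 125.1  55.7  34.4]
white [246. 191.] [476.4 243.5  53.8 123.6   3.8]
white [453. 132.] [ 6.707e+02 -4.518e+02  1.914e+02  1.851e+02  5.000e-01]
white [191. 133.] [6.687e+02 4.276e+02 1.914e+02 2.308e+02 3.000e-01]
```

```bash
python3 - <<'E'
from h import *
for n in("scene","top"):
    d=cam(n)
    x=rect(d,0.03,.45,.75,-.28,.32,1300);cv2.imwrite(f"pics/b_{n}.png",x[:,:,::-1])
E
```

```text
(no output)
```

View pics/r_top.png

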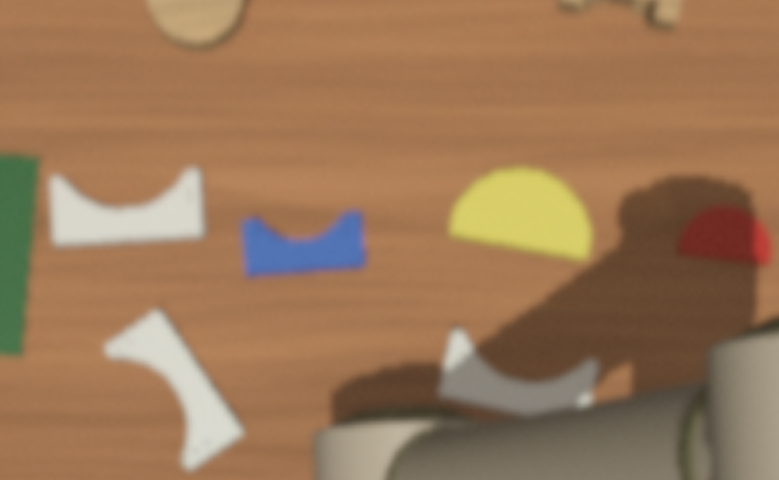

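View pics/r_scene.png

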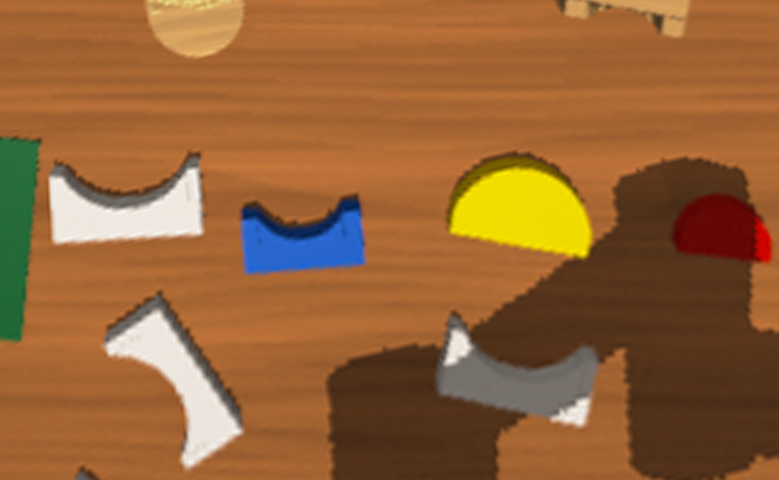

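View pics/b_top.png

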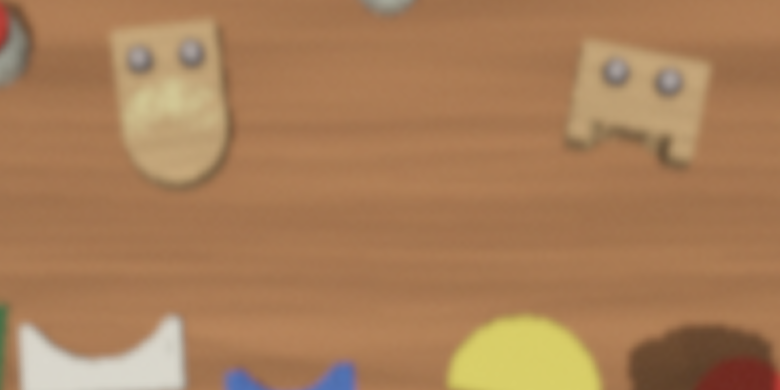

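View pics/b_scene.png

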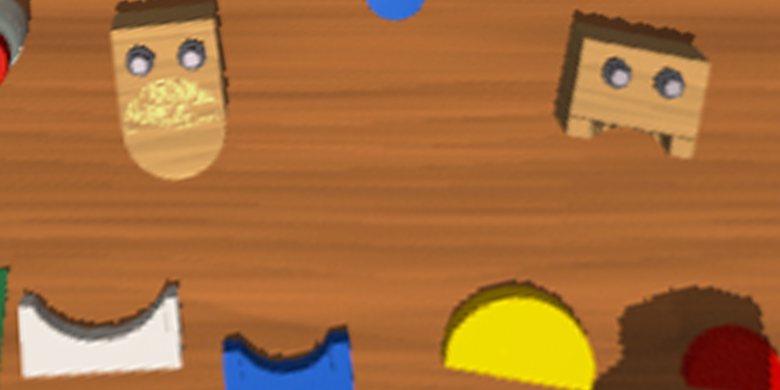

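```bash
python3 - <<'E'
from h import *
d=cam("scene")
S=4000
a=rect(d,0.03,.56,.74,.10,.26,S);b=rect(d,0.03,.58,.74,-.24,-.10,S)
for n,x in(("nose",a),("hol",b)):
    hs=cv2.cvtColor(x,cv2.COLOR_RGB2HSV);print(n,[hs[i,j].tolist() for i,j in((30,300),(500,320),(400,320),(600,100),(200,300),(200,30))])
    cv2.imwrite(f"pics/z_{n}.png",x[:,:,::-1])
E
```

```text
nose [[17, 143, 159], [18, 136, 236], [16, 142, 203], [13, 176, 165], [18, 136, 212], [13, 180, 170]]
hol [[13, 179, 138], [13, 178, 162], [13, 179, 167], [13, 177, 161], [17, 140, 200], [13, 179, 180]]
```

View pics/z_nose.png

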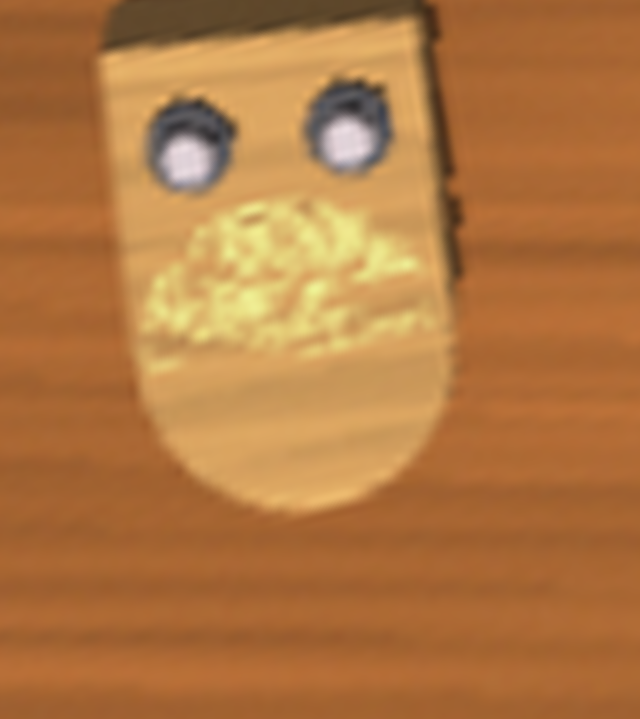

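View pics/z_hol.png

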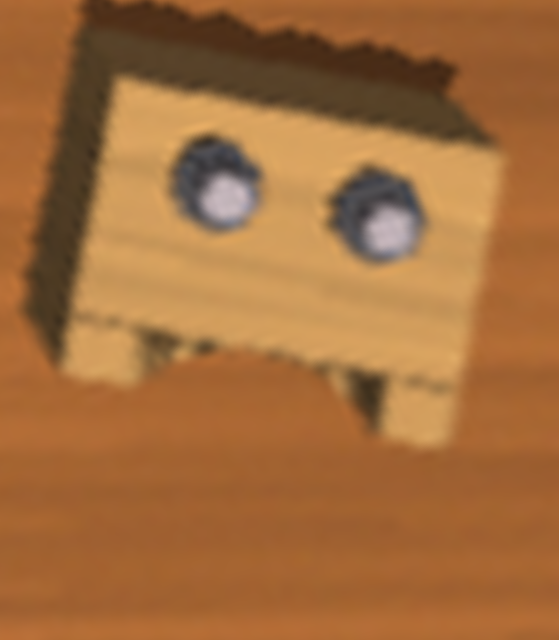

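```bash
python3 - <<'E'
from h import *
d=cam("scene")
o=[]
for n,c in (("red",(.455,-.25)),("yel",(.475,-.09)),("blue",(.445,.097)),("white",(.475,.245))):
    o.append(rect(d,0.014,c[0]-.05,c[0]+.05,c[1]-.07,c[1]+.07,2800))
x=np.vstack([np.hstack(o[:2]),np.hstack(o[2:])]);print(x.shape)
cv2.imwrite("pics/leaves.png",x[:,:,::-1])
E
```

```text
Traceback (most recent call last):
ValueError: all the input array dimensions except for the concatenation axis must match exactly, but along dimension 0, the array at index 0 has size 279 and the array at index 1 has size 280
```

```bash
sed -i 's/int((y1-y0)\*s)/round((y1-y0)*s)/;s/int((x1-x0)\*s)/round((x1-x0)*s)/' h.py; python3 - <<'E'
from h import *
d=cam("scene")
o=[]
for n,c in (("red",(.455,-.25)),("yel",(.475,-.09)),("blue",(.445,.097)),("white",(.475,.245))):
    o.append(rect(d,0.014,c[0]-.05,c[0]+.05,c[1]-.07,c[1]+.07,2800))
x=np.vstack([np.hstack(o[:2]),np.hstack(o[2:])]);print(x.shape)
cv2.imwrite("pics/leaves.png",x[:,:,::-1])
E
```

```text
(560, 784, 3)
```

View pics/leaves.png

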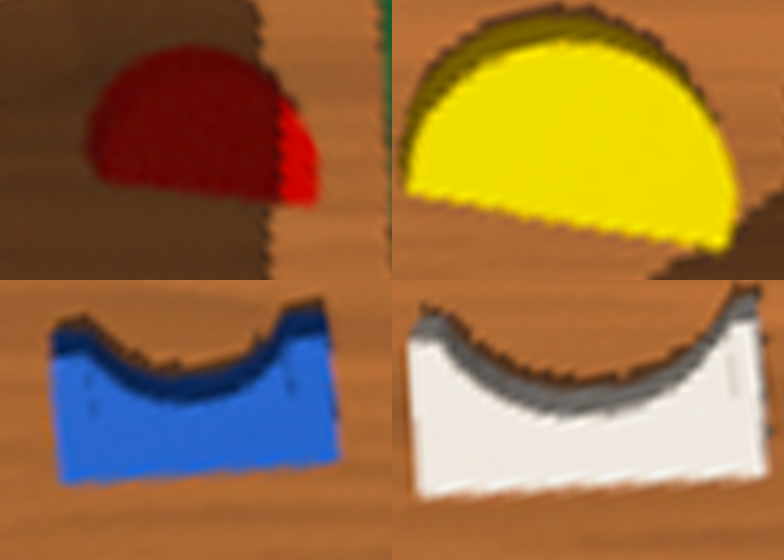

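Measured in the scene view; the leaf and blank sizes all match the ones given:

| Item | x (m) | y (m) | Yaw (°) |
|---|---|---|---|
| Blue mid | .439 | .096 | +5 |
| White mid | .464 | .244 | +4 |
| Red mid | .457 | -.257 | -6 |
| Yellow mid | .477 | -.087 | -10 |
| Nose arc (80 mm wide, so R40) | .652 | .186 | +6.5 |
| Hollow arc (98 mm wide, so R40) | .613 | -.160 | -11 |

Blue goes to the nose and red to the hollow.

Emit:
{"op": "carry_out", "data": {"targets": [[[0.3,297,627,-133,0,0,80],[0.45,297,627,-133,0,0,80],[0.45,297,627,-133,0,0,80],[0.45,297,627,-133,0,0,80],[0.45,297,627,-133,0,0,80],[0.45,297,627,-133,0,0,80],[0.45,297,627,-133,0,0,80],[0.45,297,627,-133,0,0,80],[0.45,297,627,-133,0,0,80],[0.45,297,627,-133,0,0,80],[0.45,297,627,-133,0,0,80],[0.45,297,627,-133,0,0,80],[0.45,297,627,-133,0,0,80],[0.45,297,627,-133,0,0,80],[0.45,297,627,-133,0,0,80],[0.45,297,627,-133,0,0,80],[0.45,297,627,-133,0,0,80],[0.45,297,627,-133,0,0,80],[0.45,297,627,-133,0,0,80],[0.45,297,627,-133,0,0,80]]], "squeeze": 40}}

```text
time_s: 2.12
position: [0.4386, 0.0954, 0.1203]
tool_rot: [[0.087, -0.0, 0.996], [-0.996, -0.0, 0.087], [0.0, -1.0, -0.0]]
ft_force: [-0.9, -1.1, 0.6]
grip_width: 0.0469
```

```bash
cat > look.py <<'E'
import sys
from h import *
n,x0,x1,y0,y1,z,out=sys.argv[1],*map(float,sys.argv[2:7]),sys.argv[7]
x=rect(cam(n),z,x0,x1,y0,y1,min(700/(y1-y0),560/(x1-x0)));print(x.shape,min(700/(y1-y0),560/(x1-x0)))
cv2.imwrite(out,x[:,:,::-1]);o=env.observe();print(o["time_s"],o["position"].round(4),o["ft_force"].round(1),o["grip_width"])
E
python3 look.py scene .35 .7 -.33 .33 .014 pics/l1.png
```

```text
(371, 700, 3) 1060.6060606060605
2.1667 [0.4386 0.0949 0.1205] [0.  0.3 1. ] 0.04714651641317844
```

View pics/l1.png

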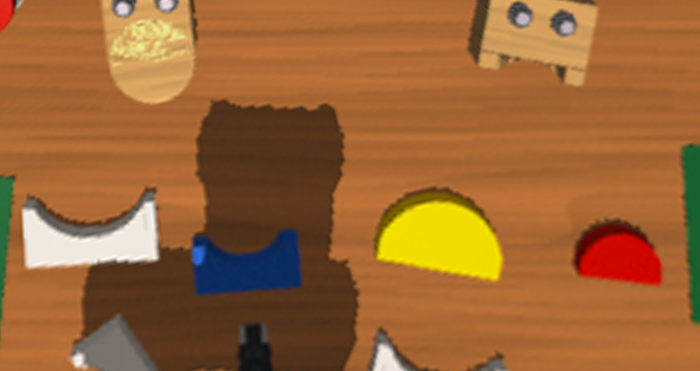

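The blue leaf is at (247,262), unobstructed, and the finger is above it. I'll descend next.

Emit:
{"op": "carry_out", "data": {"targets": [[[0.45,0,1,-40,0,0,0],[0.45,0,1,-75,0,0,0],[0.45,0,1,-82,0,0,0],[0.45,0,1,-86,0,0,0],[0.45,0,1,-86,0,0,0],[0.45,0,1,-86,0,0,0]]]}}

```text
time_s: 2.67
position: [0.4396, 0.0962, 0.0357]
tool_rot: [[0.085, 0.002, 0.996], [-0.996, -0.0, 0.085], [0.0, -1.0, 0.002]]
ft_force: [0.0, 0.7, 0.7]
grip_width: 0.0469
```

Emit:
{"op": "carry_out", "data": {"targets": [[[0.45,0,0,-5,0,0,0],[0.45,0,0,-8,0,0,0],[0.45,0,0,-8,0,0,0],[0.45,0,0,-8,0,0,0]]]}}

```text
time_s: 3.0
position: [0.4388, 0.0966, 0.0265]
tool_rot: [[0.086, 0.0, 0.996], [-0.996, -0.0, 0.086], [0.0, -1.0, 0.0]]
ft_force: [0.0, -0.2, -0.9]
grip_width: 0.0471
```

Emit:
{"op": "carry_out", "data": {"targets": [[[0.8,0,0,0,0,0,0],[0.9,0,0,0,0,0,0],[0.9,0,0,0,0,0,0],[0.9,0,0,0,0,0,0],[0.9,0,0,0,0,0,0],[0.9,0,0,0,0,0,0]]]}}

```text
time_s: 3.5
position: [0.4386, 0.0966, 0.0267]
tool_rot: [[0.086, -0.0, 0.996], [-0.996, -0.0, 0.086], [0.0, -1.0, -0.0]]
ft_force: [-2.2, -0.7, 5.9]
grip_width: 0.0239
```

Emit:
{"op": "carry_out", "data": {"targets": [[[0.9,0,0,20,0,0,0],[0.9,0,0,40,0,0,0],[0.9,30,20,45,0,0,1.5],[0.9,60,38,45,0,0,1.5],[0.9,90,57,45,0,0,1.5],[0.9,126,79,45,0,0,1.5],[0.9,126,79,40,0,0,1.5],[0.9,126,79,20,0,0,1.5],[0.9,126,79,6,0,0,1.5],[0.9,126,79,1,0,0,1.5],[0.9,126,79,0,0,0,1.5],[0.9,126,79,0,0,0,1.5]]]}}

```text
time_s: 4.5
position: [0.5643, 0.1757, 0.0267]
tool_rot: [[0.112, -0.001, 0.994], [-0.994, -0.0, 0.112], [-0.0, -1.0, -0.001]]
ft_force: [-0.5, 0.5, 0.6]
grip_width: 0.0239
```

```bash
python3 look.py scene .48 .72 .04 .34 .014 pics/l2.png
```

```text
(560, 700, 3) 2333.333333333333
4.55 [0.5646 0.1756 0.0267] [-2.   0.6  1.5] 0.024101752507748965
```

View pics/l2.png

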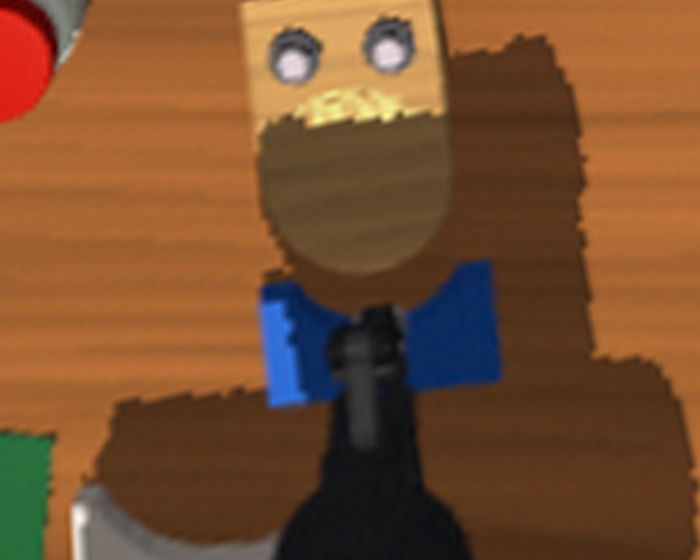

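Emit:
{"op": "carry_out", "data": {"targets": [[[0.6,0,0,0,0,0,0],[0.45,0,0,0,0,0,0],[0.45,0,0,0,0,0,0],[0.45,0,0,15,0,0,0],[0.45,0,0,40,0,0,0],[0.45,-20,-3,50,0,0,7],[0.45,-45,-5,50,0,0,14],[0.45,-45,-5,50,0,0,21],[0.45,-45,-5,50,0,0,28],[0.45,-45,-5,50,0,0,35],[0.45,-45,-5,50,0,0,42],[0.45,-45,-5,50,0,0,49],[0.45,-45,-5,50,0,0,56],[0.45,-45,-5,50,0,0,63],[0.45,-45,-5,50,0,0,70],[0.45,-45,-5,50,0,0,77],[0.45,-45,-5,50,0,0,84],[0.45,-45,-5,40,0,0,90],[0.45,-45,-5,20,0,0,90],[0.45,-45,-5,20,0,0,90]]]}}

```text
time_s: 6.22
position: [0.5185, 0.1704, 0.0439]
tool_rot: [[0.994, -0.004, -0.112], [0.112, -0.0, 0.994], [-0.005, -1.0, 0.0]]
ft_force: [-1.1, 0.5, -0.8]
grip_width: 0.0472
```

```bash
python3 look.py scene .48 .72 .04 .34 .014 pics/l3.png
```

```text
(560, 700, 3) 2333.333333333333
6.2667 [0.5191 0.1705 0.0453] [0.6 0.3 1.1] 0.04722925738681166
```

View pics/l3.png

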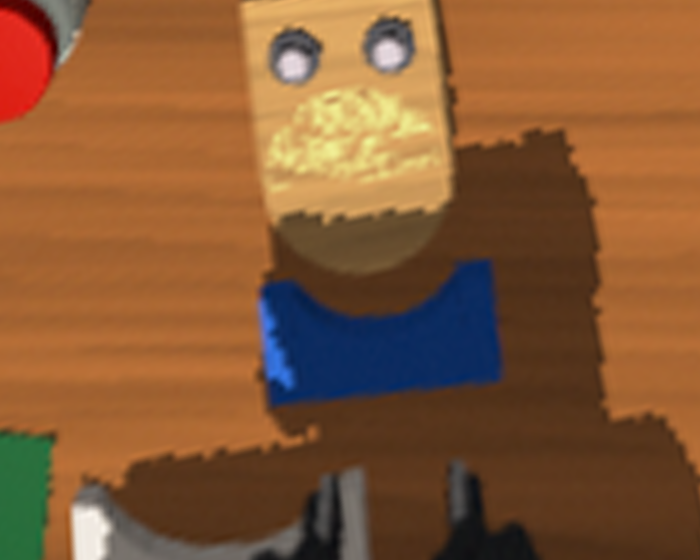

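The white leaf's right horn, at (360,470), is close to where the left finger would land. I'll come down 14 mm further forward.

Emit:
{"op": "carry_out", "data": {"targets": [[[0.45,14,2,0,0,0,0],[0.45,14,2,-8,0,0,0],[0.45,14,2,-18,0,0,0],[0.45,14,2,-19,0,0,0],[0.45,14,2,-19,0,0,0]]]}}

```text
time_s: 6.68
position: [0.5328, 0.1725, 0.0266]
tool_rot: [[0.994, -0.002, -0.112], [0.112, -0.0, 0.994], [-0.002, -1.0, 0.0]]
ft_force: [-0.0, 0.4, -0.5]
grip_width: 0.0473
```

Emit:
{"op": "carry_out", "data": {"targets": [[[0.45,6,1,0,0,0,0],[0.45,12,1,0,0,0,0],[0.45,18,2,0,0,0,0],[0.45,24,3,0,0,0,0],[0.45,30,3,0,0,0,0],[0.45,34,4,0,0,0,0],[0.45,34,4,0,0,0,0]]]}}

```text
time_s: 7.27
position: [0.5688, 0.1767, 0.0273]
tool_rot: [[0.994, 0.001, -0.112], [0.112, 0.0, 0.994], [0.001, -1.0, -0.0]]
ft_force: [-0.1, -0.7, 0.5]
grip_width: 0.0471
```

```bash
python3 look.py scene .48 .72 .04 .34 .014 pics/l4.png
```

```text
(560, 700, 3) 2333.333333333333
7.3167 [0.5682 0.1766 0.0272] [ 0.2 -1.4  0.9] 0.0471137322896007
```

View pics/l4.png

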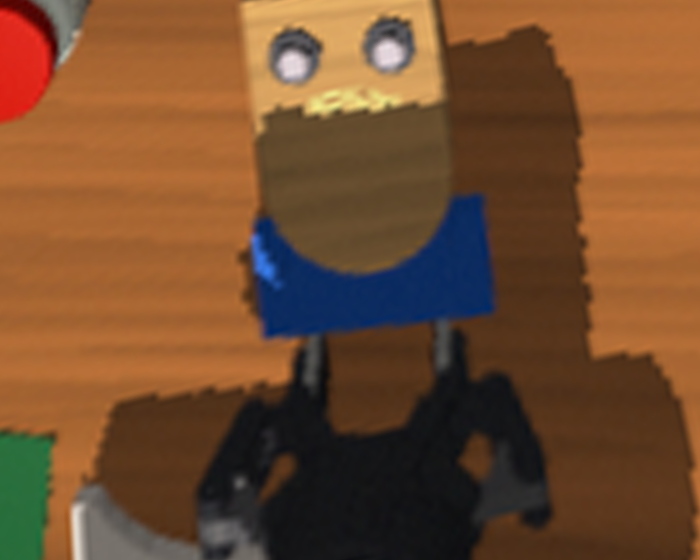

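Emit:
{"op": "carry_out", "data": {"targets": [[[0.45,2,0,0,0,0,0],[0.45,4,0,0,0,0,0],[0.45,4,0,0,0,0,0],[0.45,4,0,0,0,0,0]]]}}

```text
time_s: 7.65
position: [0.5719, 0.1766, 0.0274]
tool_rot: [[0.994, 0.0, -0.112], [0.112, 0.0, 0.994], [0.0, -1.0, -0.0]]
ft_force: [-1.0, 0.1, -0.3]
grip_width: 0.0472
```

Emit:
{"op": "carry_out", "data": {"targets": [[[0.45,1,0,0,0,0,0],[0.45,2,0,0,0,0,0],[0.45,2,0,0,0,0,0],[0.45,2,0,0,0,0,0]]]}}

```text
time_s: 7.98
position: [0.5739, 0.1766, 0.0273]
tool_rot: [[0.994, 0.0, -0.112], [0.112, 0.0, 0.994], [0.0, -1.0, 0.0]]
ft_force: [-0.5, 0.2, 0.4]
grip_width: 0.0469
```

Emit:
{"op": "carry_out", "data": {"targets": [[[0.45,1,0,0,0,0,0],[0.45,2,0,0,0,0,0],[0.45,2,0,0,0,0,0],[0.45,2,0,0,0,0,0]]]}}

```text
time_s: 8.32
position: [0.5759, 0.1766, 0.0273]
tool_rot: [[0.994, 0.0, -0.112], [0.112, 0.0, 0.994], [0.0, -1.0, 0.0]]
ft_force: [-0.7, 0.1, 0.3]
grip_width: 0.047
```

Emit:
{"op": "carry_out", "data": {"targets": [[[0.45,1,0,0,0,0,0],[0.45,1,0,0,0,0,0],[0.45,1,0,0,0,0,0]]]}}

```text
time_s: 8.57
position: [0.5765, 0.1767, 0.0273]
tool_rot: [[0.994, -0.001, -0.112], [0.112, -0.0, 0.994], [-0.001, -1.0, 0.0]]
ft_force: [-3.8, -0.2, 1.0]
grip_width: 0.0467
```

```bash
python3 look.py scene .48 .72 .04 .34 .014 pics/l5.png
```

```text
(560, 700, 3) 2333.333333333333
8.6167 [0.5765 0.1767 0.0273] [-3.1  0.1  1.9] 0.04719962495624186
```

View pics/l5.png

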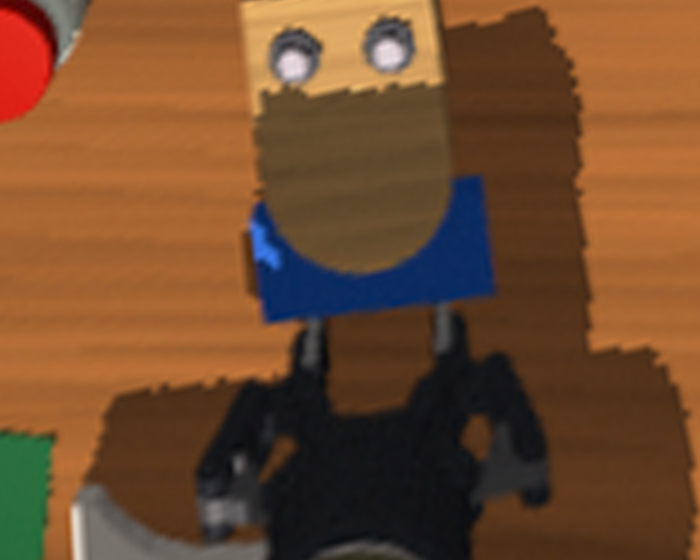

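Emit:
{"op": "carry_out", "data": {"targets": [[[0.45,1,0,0,0,0,0],[0.45,1,0,0,0,0,0],[0.45,1,0,0,0,0,0]]]}}

```text
time_s: 8.87
position: [0.5767, 0.1767, 0.0272]
tool_rot: [[0.994, -0.003, -0.113], [0.113, -0.0, 0.994], [-0.003, -1.0, 0.0]]
ft_force: [-6.6, -0.2, 3.2]
grip_width: 0.0471
```

Emit:
{"op": "carry_out", "data": {"targets": [[[0.45,1,0,0,0,0,0],[0.45,1,0,0,0,0,0],[0.45,1,0,0,0,0,0]]]}}

```text
time_s: 9.12
position: [0.5769, 0.1767, 0.0271]
tool_rot: [[0.994, -0.005, -0.113], [0.113, -0.0, 0.994], [-0.005, -1.0, 0.0]]
ft_force: [-8.7, 0.2, 5.8]
grip_width: 0.047
```

Emit:
{"op": "carry_out", "data": {"targets": [[[0.45,1,0,0,0,0,1.5],[0.45,1,0,0,0,0,1.5],[0.45,1,0,0,0,0,-1.5],[0.45,1,0,0,0,0,-1.5],[0.45,2,0,0,0,0,0],[0.45,2,0,0,0,0,0],[0.45,2,0,0,0,0,0]]]}}

```text
time_s: 9.7
position: [0.5772, 0.1768, 0.0267]
tool_rot: [[0.993, -0.009, -0.114], [0.114, -0.001, 0.994], [-0.009, -1.0, 0.0]]
ft_force: [-15.9, -0.2, 6.8]
grip_width: 0.0467
```

Emit:
{"op": "carry_out", "data": {"targets": [[[0.45,-4,0,0,0,0,0],[0.45,-8,-1,0,0,0,0],[0.45,-12,-1,0,0,0,0],[0.45,-14,-1,20,0,0,0],[0.45,-14,-1,60,0,0,0],[0.45,-30,-40,90,0,0,-7],[0.45,-60,-80,90,0,0,-14],[0.45,-60,-120,90,0,0,-20],[0.45,-60,-120,90,0,0,-20]]]}}

```text
time_s: 10.45
position: [0.52, 0.053, 0.1183]
tool_rot: [[0.97, 0.002, 0.242], [-0.242, -0.001, 0.97], [0.002, -1.0, -0.001]]
ft_force: [1.3, 0.7, -0.0]
grip_width: 0.0467
```

```bash
python3 look.py scene .55 .72 .08 .28 .014 pics/l6.png;python3 look.py top .55 .72 .08 .28 .014 pics/l6t.png
```

```text
(560, 659, 3) 3294.117647058825
10.5 [0.5205 0.0526 0.1181] [ 0.7 -1.8  0.5] 0.04667091502116976
(560, 659, 3) 3294.117647058825
10.55 [0.521  0.0545 0.1178] [0.5 0.1 0.1] 0.04666050460770092
```

View pics/l6.png

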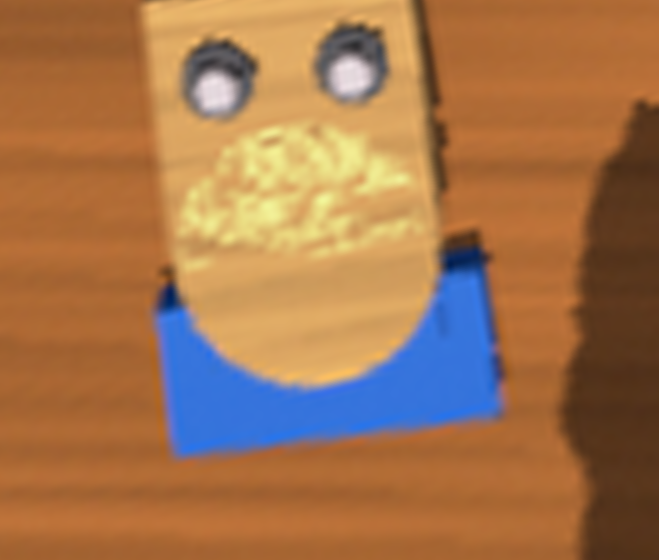

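View pics/l6t.png

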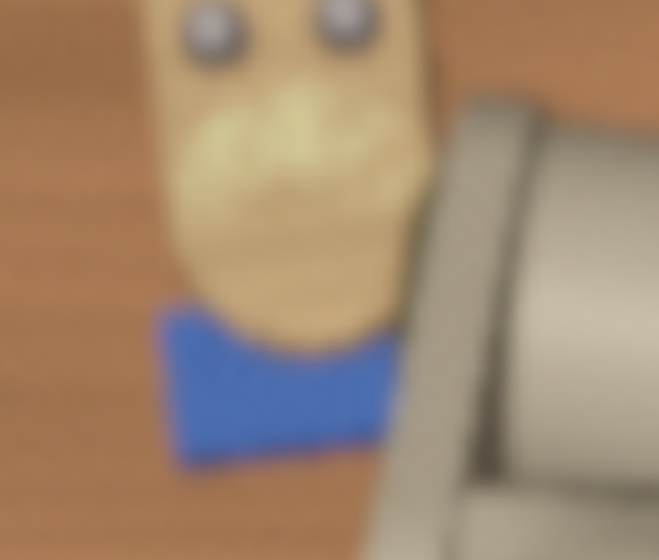

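The blue leaf lies flat with no gap visible around the nose. Its back edge is at x≈.588 m, against .587 expected. Next is the red leaf.

Emit:
{"op": "carry_out", "data": {"targets": [[[0.15,-5,-30,0,0,0,-7],[0.15,-10,-60,0,0,0,-14],[0.15,-20,-95,0,0,0,-21],[0.15,-28,-130,0,0,0,-28],[0.15,-35,-165,0,0,0,-35],[0.15,-42,-200,0,0,0,-42],[0.15,-50,-235,0,0,0,-49],[0.15,-56,-270,0,0,0,-56],[0.15,-60,-295,0,0,0,-63],[0.15,-64,-314,0,0,0,-70],[0.15,-64,-314,0,0,0,-77],[0.15,-64,-314,0,0,0,-82.7],[0.15,-64,-314,0,0,0,-82.7],[0.15,-64,-314,-40,0,0,-82.7],[0.15,-64,-314,-70,0,0,-82.7],[0.15,-64,-314,-70,0,0,-82.7],[0.15,-64,-314,-70,0,0,-82.7]]]}}

```text
time_s: 11.97
position: [0.4571, -0.2566, 0.0469]
tool_rot: [[-0.106, -0.002, 0.994], [-0.994, 0.002, -0.106], [-0.002, -1.0, -0.002]]
ft_force: [0.6, -1.2, 0.5]
grip_width: 0.073
```

```bash
python3 look.py scene .38 .54 -.35 -.15 .014 pics/l7.png
```

```text
(560, 700, 3) 3499.9999999999995
12.0167 [ 0.4576 -0.2573  0.0482] [0.4 0.  0.8] 0.07236531619731071
```

View pics/l7.png

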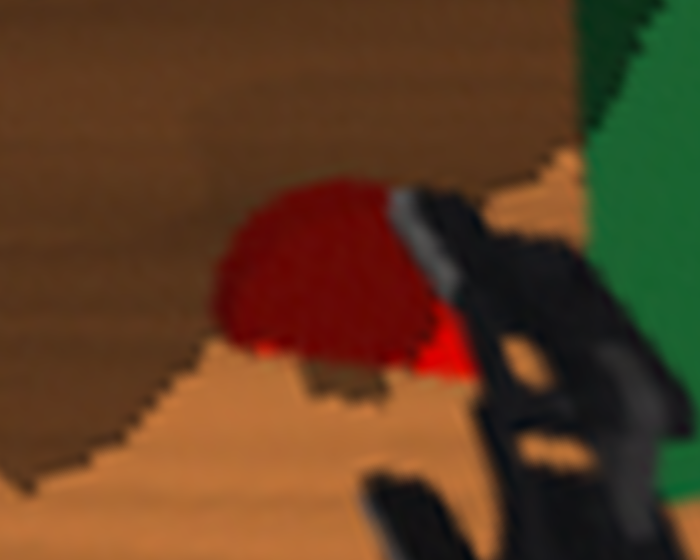

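The open fingers stand fore and aft of the red leaf, as planned. I'll lower and close on it.

Emit:
{"op": "carry_out", "data": {"targets": [[[0.15,0,0,-12,0,0,0],[0.15,0,0,-22,0,0,0],[0.15,0,0,-22,0,0,0],[0.4,0,0,-22,0,0,0],[0.7,0,0,-22,0,0,0],[0.8,0,0,-22,0,0,0],[0.8,0,0,-22,0,0,0],[0.8,0,0,-22,0,0,0],[0.8,0,0,-22,0,0,0]]]}}

```text
time_s: 12.77
position: [0.4571, -0.2577, 0.0265]
tool_rot: [[-0.109, 0.001, 0.994], [-0.994, -0.001, -0.109], [0.001, -1.0, 0.001]]
ft_force: [-1.7, 0.1, 5.2]
grip_width: 0.0426
```

Emit:
{"op": "carry_out", "data": {"targets": [[[0.8,0,0,20,0,0,0],[0.8,0,0,40,0,0,0],[0.8,25,20,45,0,0,-2],[0.8,50,40,45,0,0,-4.7],[0.8,75,60,45,0,0,-4.7],[0.8,100,80,45,0,0,-4.7],[0.8,130,103,45,0,0,-4.7],[0.8,130,103,45,0,0,-4.7],[0.8,130,103,20,0,0,-4.7],[0.8,130,103,6,0,0,-4.7],[0.8,130,103,1,0,0,-4.7],[0.8,130,103,0,0,0,-4.7],[0.6,130,103,0,0,0,-4.7],[0.3,130,103,0,0,0,-4.7],[0.3,130,103,0,0,0,-4.7],[0.3,130,103,0,0,0,-4.7],[0.3,130,103,20,0,0,-4.7],[0.3,130,103,50,0,0,-4.7]]]}}

```text
time_s: 14.27
position: [0.5855, -0.154, 0.0735]
tool_rot: [[-0.19, -0.005, 0.982], [-0.982, 0.003, -0.19], [-0.001, -1.0, -0.006]]
ft_force: [0.1, 0.2, -0.1]
grip_width: 0.0601
```

```bash
python3 look.py scene .52 .72 -.28 -.03 .014 pics/l8.png
```

```text
(560, 700, 3) 2800.0
14.3167 [ 0.5885 -0.1552  0.0811] [ 1.7 -0.9  5.9] 0.060049585198551365
```

View pics/l8.png

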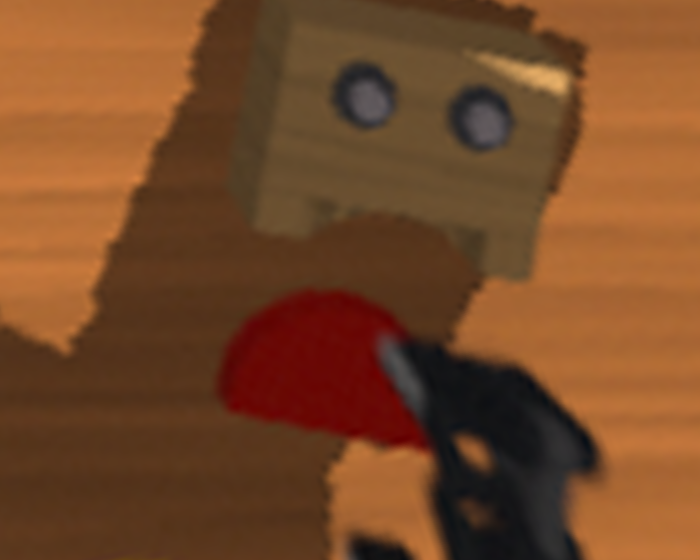

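Emit:
{"op": "carry_out", "data": {"targets": [[[0.45,-10,2,10,0,0,7],[0.45,-30,6,10,0,0,14],[0.45,-43,8,10,0,0,21],[0.45,-43,8,10,0,0,28],[0.45,-43,8,10,0,0,35],[0.45,-43,8,10,0,0,42],[0.45,-43,8,10,0,0,49],[0.45,-43,8,10,0,0,56],[0.45,-43,8,10,0,0,63],[0.45,-43,8,10,0,0,70],[0.45,-43,8,10,0,0,77],[0.45,-43,8,10,0,0,84],[0.45,-43,8,0,0,0,90],[0.45,-43,8,-25,0,0,90],[0.45,-43,8,-30,0,0,90]]]}}

```text
time_s: 15.57
position: [0.5427, -0.146, 0.0429]
tool_rot: [[0.982, -0.003, 0.19], [-0.19, 0.002, 0.982], [-0.004, -1.0, 0.001]]
ft_force: [-0.7, 0.0, -0.8]
grip_width: 0.0468
```

```bash
python3 look.py scene .50 .72 -.28 -.03 .014 pics/l9.png
```

```text
(560, 636, 3) 2545.454545454546
15.6167 [ 0.5427 -0.146   0.0432] [-0.9 -0.4 -0.4] 0.04698390472656994
```

View pics/l9.png

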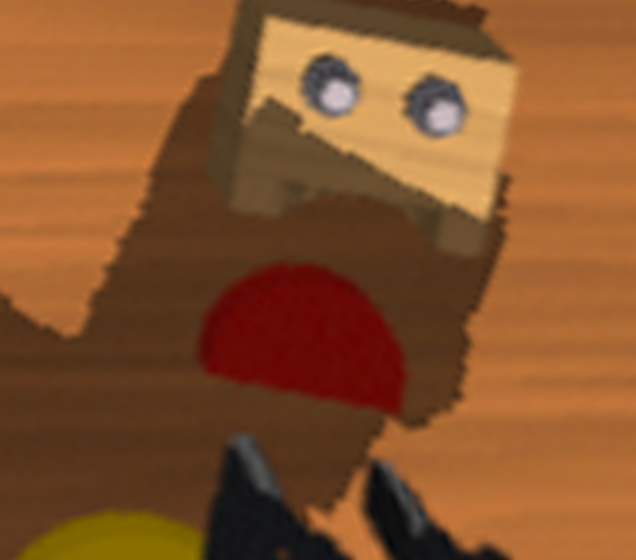

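Emit:
{"op": "carry_out", "data": {"targets": [[[0.45,0,0,-10,0,0,0],[0.45,0,0,-16,0,0,0],[0.45,0,0,-16,0,0,0],[0.45,6,-1,-16,0,0,0],[0.45,12,-2,-16,0,0,0],[0.45,18,-3,-16,0,0,0],[0.45,24,-4.5,-16,0,0,0],[0.45,30,-6,-16,0,0,0],[0.45,36,-7,-16,0,0,0],[0.45,42,-8,-16,0,0,0],[0.45,46,-9,-16,0,0,0],[0.45,46,-9,-16,0,0,0]]]}}

```text
time_s: 16.62
position: [0.5907, -0.1556, 0.0293]
tool_rot: [[0.982, 0.001, 0.19], [-0.19, -0.0, 0.982], [0.001, -1.0, -0.0]]
ft_force: [-0.4, 0.7, 0.5]
grip_width: 0.0474
```

```bash
python3 look.py scene .50 .72 -.28 -.03 .014 pics/l10.png
```

```text
(560, 636, 3) 2545.454545454546
16.6667 [ 0.5902 -0.1555  0.0292] [-0.3  0.5 -0.2] 0.04671295376542945
```

View pics/l10.png

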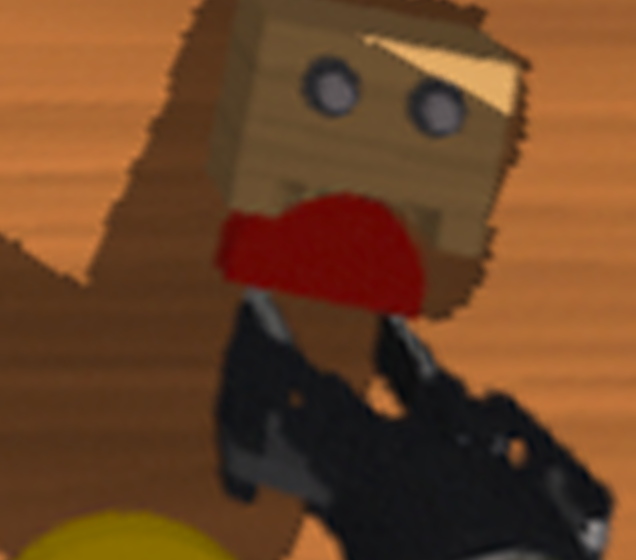

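Emit:
{"op": "carry_out", "data": {"targets": [[[0.45,2,0,0,0,0,0],[0.45,4,-1,0,0,0,0],[0.45,4,-1,0,0,0,0],[0.45,4,-1,0,0,0,0]]]}}

```text
time_s: 17.0
position: [0.5939, -0.1565, 0.0293]
tool_rot: [[0.982, 0.0, 0.19], [-0.19, -0.0, 0.982], [0.0, -1.0, -0.0]]
ft_force: [-0.1, 0.8, 0.1]
grip_width: 0.0472
```

Emit:
{"op": "carry_out", "data": {"targets": [[[0.45,1,0,0,0,0,0],[0.45,2,0,0,0,0,0],[0.45,2,0,0,0,0,0]]]}}

```text
time_s: 17.25
position: [0.5959, -0.1564, 0.0293]
tool_rot: [[0.982, 0.0, 0.19], [-0.19, 0.0, 0.982], [0.0, -1.0, 0.0]]
ft_force: [-0.8, 0.4, 0.0]
grip_width: 0.0469
```

Emit:
{"op": "carry_out", "data": {"targets": [[[0.45,1,0,0,0,0,0],[0.45,2,0,0,0,0,0],[0.45,2,0,0,0,0,0]]]}}

```text
time_s: 17.5
position: [0.5979, -0.1564, 0.0293]
tool_rot: [[0.982, -0.0, 0.19], [-0.19, 0.0, 0.982], [-0.0, -1.0, -0.0]]
ft_force: [-1.1, -0.9, 0.6]
grip_width: 0.0466
```

Emit:
{"op": "carry_out", "data": {"targets": [[[0.45,1,0,0,0,0,0],[0.45,2,0,0,0,0,0],[0.45,2,0,0,0,0,0]]]}}

```text
time_s: 17.75
position: [0.5983, -0.1563, 0.0292]
tool_rot: [[0.982, -0.004, 0.19], [-0.19, 0.001, 0.982], [-0.004, -1.0, -0.0]]
ft_force: [-9.3, -1.5, 4.1]
grip_width: 0.0471
```

Emit:
{"op": "carry_out", "data": {"targets": [[[0.45,1,0,0,0,0,0],[0.45,1.5,0,0,0,0,0],[0.45,1.5,0,0,0,0,0]]]}}

```text
time_s: 18.0
position: [0.5985, -0.1563, 0.0291]
tool_rot: [[0.982, -0.008, 0.19], [-0.19, 0.001, 0.982], [-0.008, -1.0, -0.0]]
ft_force: [-14.9, -1.7, 8.7]
grip_width: 0.0469
```

```bash
python3 look.py scene .50 .72 -.28 -.03 .014 pics/l11.png
```

```text
(560, 636, 3) 2545.454545454546
18.05 [ 0.5985 -0.1563  0.0291] [-15.   -1.4   7.9] 0.04746076594329397
```

View pics/l11.png

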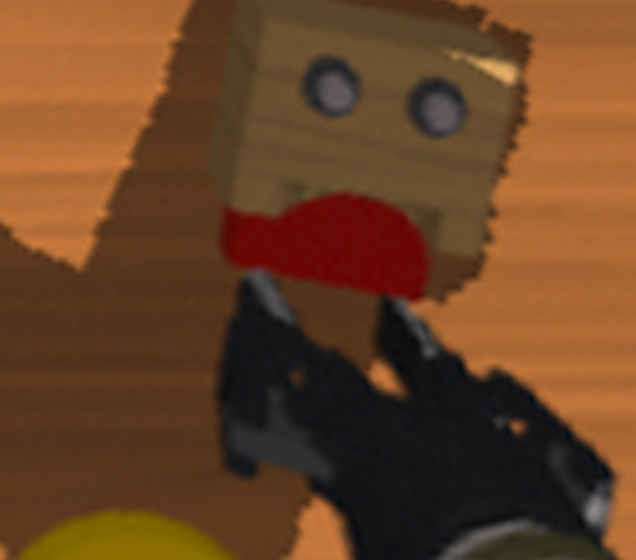

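Emit:
{"op": "carry_out", "data": {"targets": [[[0.45,-1,0,0,0,0,2],[0.45,-1,0,0,0,0,2],[0.45,-1,0,0,0,0,-2],[0.45,-1,0,0,0,0,-2],[0.45,-0.5,-0.5,0,0,0,0],[0.45,0.5,-0.5,0,0,0,0],[0.45,1,-0.5,0,0,0,0],[0.45,1,-0.5,0,0,0,0]]]}}

```text
time_s: 18.72
position: [0.5985, -0.1564, 0.0286]
tool_rot: [[0.982, -0.01, 0.19], [-0.19, 0.002, 0.982], [-0.011, -1.0, 0.0]]
ft_force: [-18.3, -0.4, 8.0]
grip_width: 0.0471
```

Emit:
{"op": "carry_out", "data": {"targets": [[[0.45,-4,1,0,0,0,0],[0.45,-8,1.5,0,0,0,0],[0.45,-12,2,0,0,0,0],[0.45,-18,3,10,0,0,0],[0.45,-20,4,40,0,0,0],[0.3,-50,20,75,0,0,-7],[0.1,-80,40,90,0,0,-14],[0.05,-110,60,90,0,0,-21],[0.0,-121,70,90,0,0,-28],[0.0,-121,70,90,0,0,-35],[0.0,-121,70,90,0,0,-42],[0.0,-121,70,90,0,0,-49],[0.0,-121,70,90,0,0,-56],[0.0,-121,70,90,0,0,-63],[0.0,-121,70,90,0,0,-70],[0.0,-121,70,90,0,0,-77],[0.0,-121,70,90,0,0,-84],[0.0,-121,70,90,0,0,-89],[0.0,-121,70,90,0,0,-89]]]}}

```text
time_s: 20.3
position: [0.4813, -0.0868, 0.1201]
tool_rot: [[-0.176, 0.001, 0.984], [-0.984, -0.0, -0.176], [0.0, -1.0, 0.001]]
ft_force: [-0.2, 0.9, 0.3]
grip_width: 0.0852
```

```bash
python3 look.py scene .50 .72 -.28 -.03 .014 pics/l12.png;python3 look.py top .50 .72 -.28 -.03 .014 pics/l12t.png;python3 look.py scene .39 .57 -.2 .02 .014 pics/l12y.png
```

```text
(560, 636, 3) 2545.454545454546
20.35 [ 0.4813 -0.0869  0.12  ] [-0.3  0.7  0.6] 0.08504941958980715
(560, 636, 3) 2545.454545454546
20.4 [ 0.4813 -0.0869  0.1198] [ 0.3 -0.5 -1. ] 0.08552783999088794
(560, 684, 3) 3111.111111111112
20.45 [ 0.4813 -0.0869  0.1198] [-0.1  0.1 -0.2] 0.08539024558815733
```

View pics/l12.png

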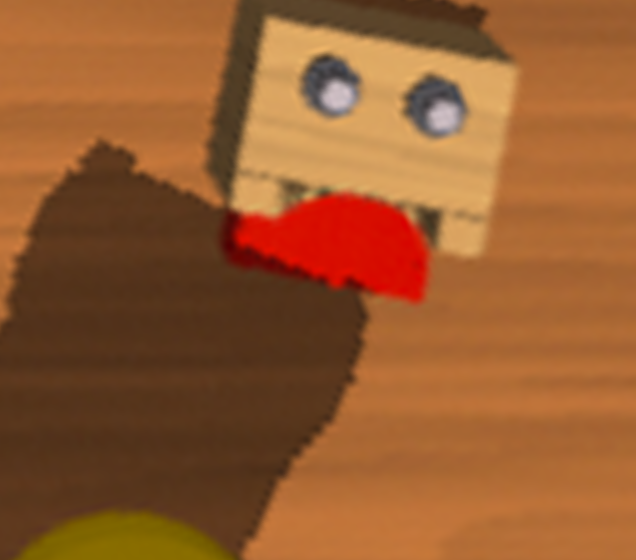

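View pics/l12t.png

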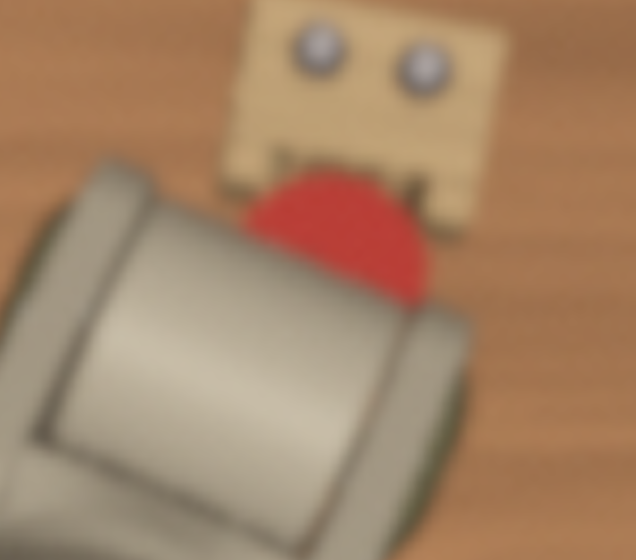

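View pics/l12y.png

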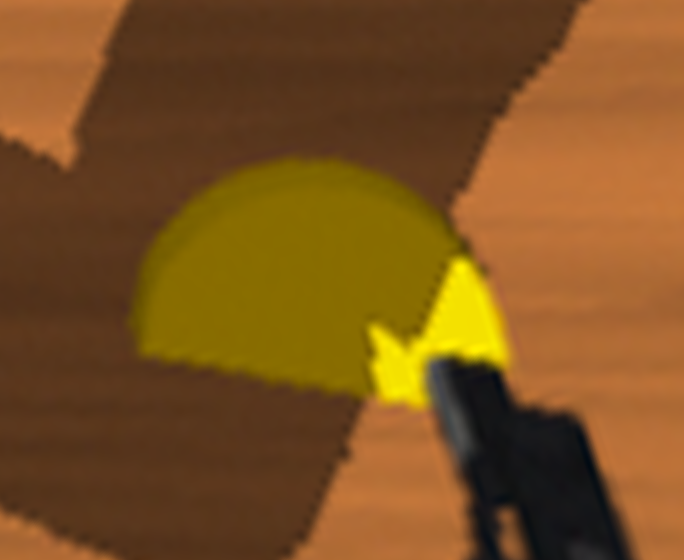

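The red leaf is seated: its back mid is at (.609,-.158), against (.609,-.159) expected, and the push built to 18 N of hard contact at the predicted depth. Yellow has not moved. I'll grasp yellow next.

Emit:
{"op": "carry_out", "data": {"targets": [[[0.0,-4,0,-35,0,0,0],[0.0,-4,0,-70,0,0,0],[0.0,-4,0,-85,0,0,0],[0.0,-4,0,-97,0,0,0],[0.0,-4,0,-97,0,0,0],[0.2,-4,0,-97,0,0,0],[0.4,-4,0,-97,0,0,0],[0.5,-4,0,-97,0,0,0],[0.5,-4,0,-97,0,0,0],[0.5,-4,0,-97,0,0,0]]]}}

```text
time_s: 21.28
position: [0.4776, -0.087, 0.0235]
tool_rot: [[-0.172, 0.002, 0.985], [-0.985, -0.001, -0.172], [0.001, -1.0, 0.002]]
ft_force: [-2.1, -0.3, 6.9]
grip_width: 0.0622
```

Emit:
{"op": "carry_out", "data": {"targets": [[[0.5,0,0,20,0,0,0],[0.5,0,0,40,0,0,0],[0.5,0,-30,50,0,0,5],[0.5,0,-65,50,0,0,10],[0.5,0,-100,50,0,0,13.5],[0.5,0,-135,50,0,0,13.5],[0.5,0,-170,50,0,0,13.5],[0.5,-5,-205,50,0,0,13.5],[0.5,-5,-240,50,0,0,13.5],[0.5,-5,-270,50,0,0,13.5],[0.5,-5,-295,50,0,0,13.5],[0.5,-5,-313,50,0,0,13.5],[0.5,-5,-313,45,0,0,13.5],[0.5,-5,-313,20,0,0,13.5],[0.5,-5,-313,6,0,0,13.5],[0.5,-5,-313,1,0,0,13.5],[0.5,-5,-313,0,0,0,13.5],[0.5,-5,-313,0,0,0,13.5]]]}}

```text
time_s: 22.78
position: [0.4725, -0.3993, 0.0237]
tool_rot: [[0.063, 0.001, 0.998], [-0.998, -0.001, 0.063], [0.001, -1.0, 0.001]]
ft_force: [-1.2, 0.7, 4.2]
grip_width: 0.0621
```

Emit:
{"op": "carry_out", "data": {"targets": [[[0.2,0,0,0,0,0,0],[0.0,0,0,0,0,0,0],[0.0,0,0,0,0,0,0],[0.0,0,0,0,0,0,0],[0.0,0,0,25,0,0,0],[0.0,0,0,60,0,0,0],[0.0,0,0,97,0,0,0],[0.0,0,0,97,0,0,0]]]}}

```text
time_s: 23.45
position: [0.4742, -0.4019, 0.1265]
tool_rot: [[0.062, 0.008, 0.998], [-0.998, -0.009, 0.062], [0.01, -1.0, 0.007]]
ft_force: [-0.6, -0.3, 0.9]
grip_width: 0.0857
```

```bash
python3 look.py scene .35 .6 -.52 -.27 .014 pics/l13.png; python3 look.py top .4 .72 -.28 .35 .014 pics/l13t.png;
```

```text
(560, 560, 3) 2240.0
23.5 [ 0.4734 -0.401   0.1231] [ 0.1 -0.4 -0.7] 0.08522541628610492
(356, 700, 3) 1111.111111111111
23.55 [ 0.4726 -0.4001  0.1206] [-0.9 -0.7 -0.7] 0.08539373702168726
```

View pics/l13.png

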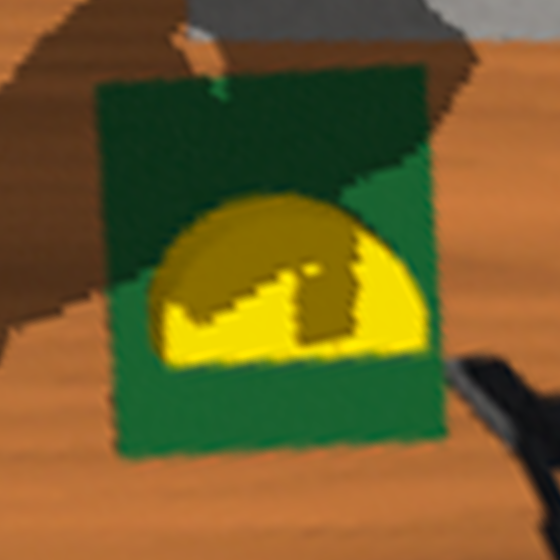

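View pics/l13t.png

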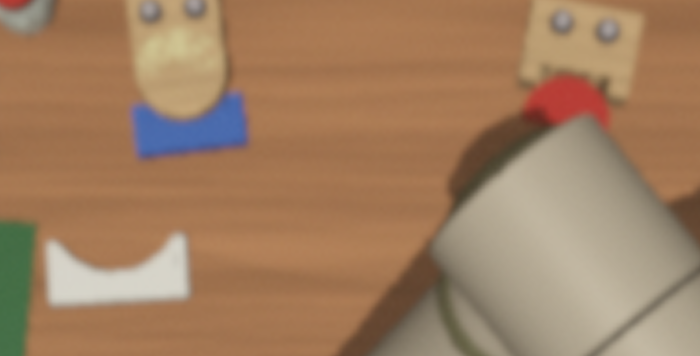

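Yellow lies flat inside the mat. After correcting for parallax it has about 14 mm to spare on the right edge. The blue leaf also looks flush in the top view. White is next.

Emit:
{"op": "carry_out", "data": {"targets": [[[0.2,-2,38,0,0,0,0.5],[0.45,-2,76,0,0,0,0.5],[0.45,-2,114,0,0,0,0.5],[0.45,-2,152,0,0,0,0.5],[0.45,-4,190,0,0,0,0.5],[0.45,-4,228,0,0,0,0.5],[0.45,-4,266,0,0,0,0.5],[0.45,-4,304,0,0,0,0.5],[0.45,-4,342,0,0,0,0.5],[0.45,-4,380,0,0,0,0.5],[0.45,-6,418,0,0,0,0.5],[0.45,-6,456,0,0,0,0.5],[0.45,-6,494,0,0,0,0.5],[0.45,-8,532,0,0,0,0.5],[0.45,-8,570,0,0,0,0.5],[0.45,-8,605,0,0,0,0.5],[0.45,-8,630,0,0,0,0.5],[0.45,-8,644,0,0,0,0.5],[0.45,-8,644,0,0,0,0.5],[0.45,-8,644,0,0,0,0.5]]]}}

```text
time_s: 25.22
position: [0.4636, 0.2443, 0.1181]
tool_rot: [[0.072, -0.002, 0.997], [-0.997, -0.001, 0.072], [0.001, -1.0, -0.002]]
ft_force: [-0.4, -1.2, 0.4]
grip_width: 0.0469
```

Emit:
{"op": "carry_out", "data": {"targets": [[[0.45,0,0,-35,0,0,0],[0.45,0,0,-70,0,0,0],[0.45,0,0,-85,0,0,0],[0.45,0,0,-94,0,0,0],[0.45,0,0,-94,0,0,0],[0.7,0,0,-94,0,0,0],[0.9,0,0,-94,0,0,0],[0.9,0,0,-94,0,0,0],[0.9,0,0,-94,0,0,0],[0.9,0,0,-94,0,0,0]]]}}

```text
time_s: 26.05
position: [0.465, 0.2441, 0.0265]
tool_rot: [[0.071, 0.002, 0.998], [-0.998, 0.0, 0.071], [-0.0, -1.0, 0.002]]
ft_force: [0.4, -1.3, 7.4]
grip_width: 0.0236
```

Emit:
{"op": "carry_out", "data": {"targets": [[[0.9,0,0,20,0,0,0],[0.9,0,0,45,0,0,0],[0.9,-5,30,50,0,0,-4],[0.9,-12,62,50,0,0,-9],[0.9,-20,95,50,0,0,-9],[0.9,-30,130,50,0,0,-9],[0.9,-35,159,50,0,0,-9],[0.9,-35,159,50,0,0,-9],[0.9,-35,159,25,0,0,-9],[0.9,-35,159,8,0,0,-9],[0.9,-35,159,1,0,0,-9],[0.9,-35,159,0,0,0,-9],[0.9,-35,159,0,0,0,-9],[0.6,-35,159,0,0,0,-9],[0.45,-35,159,0,0,0,-9],[0.45,-35,159,0,0,0,-9],[0.45,-35,159,20,0,0,-9],[0.45,-35,159,60,0,0,-9],[0.45,-35,159,100,0,0,-9]]]}}

```text
time_s: 27.63
position: [0.4288, 0.4026, 0.1257]
tool_rot: [[-0.087, -0.003, 0.996], [-0.996, -0.002, -0.087], [0.002, -1.0, -0.002]]
ft_force: [0.7, 0.4, -0.4]
grip_width: 0.0466
```

Emit:
{"op": "carry_out", "data": {"targets": [[[0.45,-30,-30,30,0,0,0],[0.45,-60,-60,60,0,0,0],[0.45,-90,-90,90,0,0,0],[0.45,-100,-120,100,0,0,0],[0.45,-100,-150,100,0,0,0],[0.45,-100,-180,100,0,0,0],[0.45,-100,-180,100,0,0,0]]]}}

```text
time_s: 28.22
position: [0.3286, 0.2193, 0.2263]
tool_rot: [[-0.09, 0.002, 0.996], [-0.996, -0.001, -0.09], [0.001, -1.0, 0.002]]
ft_force: [1.2, 0.6, 0.8]
grip_width: 0.0471
```

```bash
python3 look.py scene .3 .75 -.5 .5 .0 pics/f1.png; python3 look.py top .55 .7 .08 .28 .014 pics/f2.png;python3 look.py top .55 .7 -.26 -.06 .014 pics/f3.png;python3 look.py top .33 .56 .28 .52 .0 pics/f4.png
```

```text
(315, 700, 3) 700.0
28.2667 [0.3292 0.2212 0.2261] [ 1.   0.9 -0. ] 0.04687145260673947
(525, 700, 3) 3500.0
28.3167 [0.3295 0.2224 0.2259] [0.2 1.  0.1] 0.04700113808924268
(525, 700, 3) 3500.0
28.3667 [0.3296 0.2232 0.2256] [-0.4  0.4 -0.7] 0.04656139638952253
(560, 584, 3) 2434.7826086956516
28.4167 [0.3296 0.2236 0.2254] [ 1.1  0.6 -0.9] 0.04652232201477416
```

View pics/f1.png

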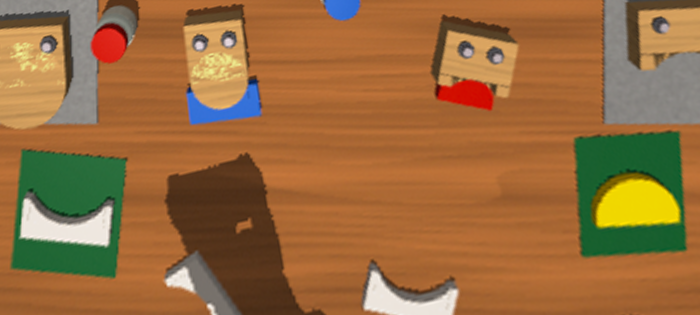

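View pics/f2.png

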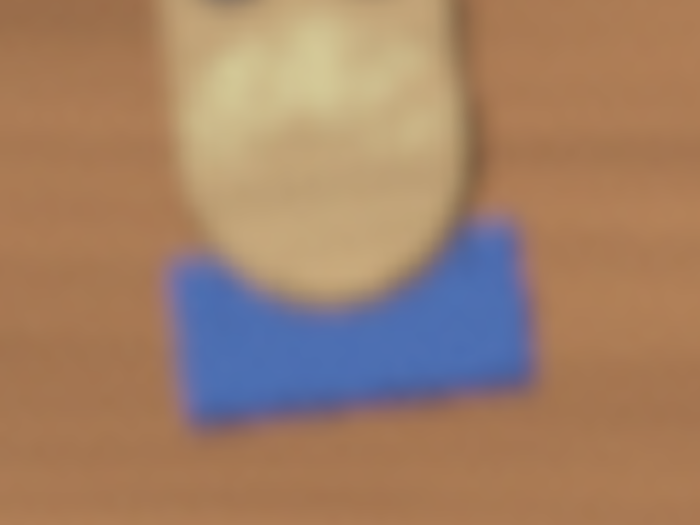

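View pics/f3.png

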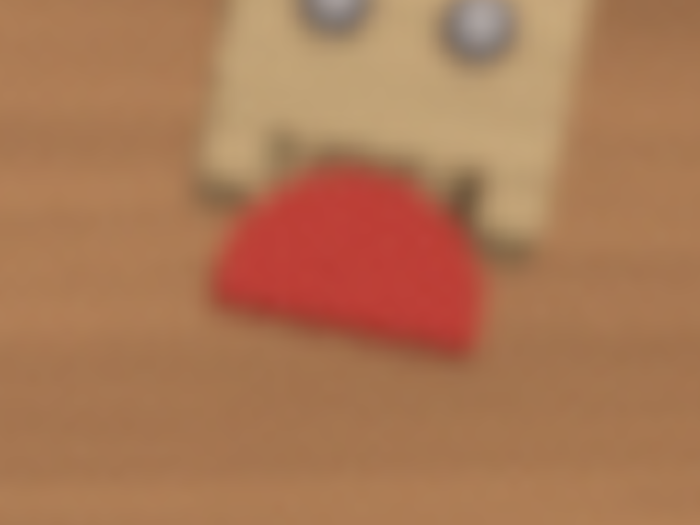

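View pics/f4.png

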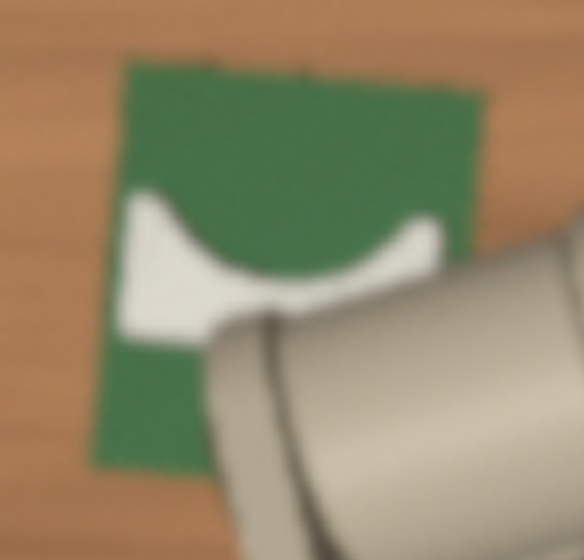

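Views show both leaves home, both mats loaded and both jars standing, with the arm clear. I'll hand in.

```bash
python3 -c "
from rig import env
print(env.close_job())"
```

```text
the job is handed in; nothing more can be done
None
```

I finished the job and handed it in at about 28 s of the 72 s allowed; no verdict is reported.

- **Matching:** both mid-bench blanks measured as 40 mm radius (nose 80 mm wide, hollow 98 mm wide). The blue leaf therefore went on the nose and the red leaf in the hollow.
- **Seating:** I carried each leaf to its blank, set it down flat and pushed it home from behind with two fingers. Each stopped hard at the predicted depth, blue at about 16 N and red at about 18 N. Neither moved more than about 0.3 mm under a small twist and extra push.
- **Fit check:** the blue back edge is at x = .588 m against .587 m expected. The red back mid is at (.609, -.158) m against (.609, -.159) m. No gap shows around the blue leaf. The dark patches beside the red leaf look like the hollow's inner walls, but I can't rule out a gap under about 1.5 mm from the pictures alone.
- **Mats:** the yellow leaf lies flat on the right mat with about 14 mm to spare. The farthest white leaf lies flat on the left mat with about 9 mm to spare. In the last pictures the arm hid part of the white leaf in the top view, and the scene view showed it whole.
- **Jars and arm:** I did not go near the jars. The red-lidded one stands in the last picture, where only the lid of the blue one shows. The arm ended clear of everything.
- **Disagreement:** the two cameras differ by about 2–3 mm, so I judged the final fit by contact rather than by sight.

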